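# Find the rocking crock lid and seat it

### The arm

A 6-joint arm with a two-finger parallel gripper is mounted at the origin on the work surface. World frame = base frame: x ahead of the robot, y to its left, z up, the work surface at z = 0. Lengths are in m, angles in rad, forces in N, time in s.
With the tool pointing down it reaches from about 0.35 to 0.875 m from the base axis. Payload 15.5 kg.
Tool frame: the origin (TCP) lies on the centre line of the jaws, within the pads' length; the fingertips stand 11 mm ahead of it and the grasp point (between the pads) lies 8 mm behind it; z points along the fingers, y is the line along which they close (so a half turn about z gives the same grasp; the last joint's range is limited). The gripper opens to 85 mm and grips with 20 to 120 N. Pads are 22 mm wide; open, the fingers measure 114 mm over their backs; the gripper's body (76 mm by 85 mm) begins 54 mm behind the grasp point. The pads swing forward as they close: fully open they stand 13 mm farther back than shut.
Start: joints at [-1.286, 0.494, 1.345, -0, 1.302, -0.096], TCP at [0.232, -0.58, 0.215] pointing down, gripper open.
Joint ranges: [-2.91, 2.91], [-0.82, 2.16], [0.22, 2.67], [-1.22, 4.37], [0.12, 2.79], [-3.08, 3.08]. Speed limits (rad/s): [1.89, 1.89, 2.57, 3.01, 3.01, 3.01].

### API

Orientations are given as a rotation vector (axis times angle).
In Python, from cell import get_obs, imaging, workorder gives the robot as it stands. The module is installed in compiled form; this text tells all that it offers.
- The arm moves only by the tool jog_arm, never from a script. Its argument "plan" is a list of rows, each a list of 7 numbers: the turn, a rotation vector about the world's x, y, z in degrees, then the shift along the world's x, y, z in cm, then the finger opening in cm, from 0 to 8.54. A call has 1 to 8 rows; each row is the pose to reach, as a shift and turn from the pose commanded when the call began; what a row does not reach only later rows make up. A row lasts 1/12 s, in which the tool goes at most 41.7 mm and 7.16 degrees, less where a joint would pass 70% of its speed; a pose out of reach is approached as far as the arm can. A call with a gripper value outside its range is refused whole. The fingers move at their own pace and stop on an object; "grip_force" is the grip in N (left out, the last holds). Time passes only in rows, so rows that repeat a pose let the fingers close. It gives the time, the measured TCP pose, the force, the opening and the grip force at its end, in the units of the state.
- get_obs(): the state, without advancing time (a new reading comes with each control period).
- imaging.camera(name): name is "scene" or "top" or "wrist"; returns the picture (384x512x3 uint8, red, green, blue); there is no depth.
- imaging.camera_model(name): a dict with "fovy" (degrees; the focal length in pixels is half the picture's height over the tangent of half this angle, whatever the lens; pixels are square), "cx", "cy" (the principal point, pixels), "k1" (the pictures are not rectified: a ray, as slopes to the right and down, at radius r is drawn at 1 + k1 r^2 times it, then the intrinsics apply), "R" (3x3) and "t" (3): a world point X has camera coordinates R X + t; the wrist camera has in their place "hand_eye" (4x4, takes a point from camera to tool coordinates, whose origin is the TCP and whose axes are the flange's). Camera axes: x right, y down, z forward; pixel columns grow to the right and rows downward; lengths in m; the calibration is good to about 2 mm. A picture is of the moment at which its call begins: read the wrist's pose just before it. camera_model takes no time and is no camera call.
- workorder.finish_job(): hands the job in; it is judged then, once.
The state is a dict: "t": time; "joints": joint angles; "joint_velocities": joint speeds; "tau": joint torques, N m; "ee_pos": TCP position; "tcp_rot": TCP orientation; "wrist_force": force on the tool from outside, world axes, zero at the start; "ft_torque": the same for the moment, N m; "width": finger opening in m; "grasp_force": force on a finger pad.
Only numpy, scipy, OpenCV 4.12 (cv2) and the standard library are available. Lean on these libraries where they do the work, as an engineer would, in place of code of your own. Each camera call takes 0.05 s, during which the arm holds its last target. There are 200 camera calls.

### The job

One of the three slow-cooker lids is not seated in its crock. With the fingertips, press lightly on the rim of one lid after another until you find the one that rocks, then push firmly on that lid's knob until the lid is level and fully home. Do not push hard on the knob of a lid that does not rock, do not lift any lid, leave the can, the plate and the lid lifter where they are, and finish clear of everything.

Things in the scene. Friction and masses are not known exactly. Their poses are not given: they have to be found in the camera images.
- face_a (a point): Centre of the flat top face, under the knob, of one of three identical round white lids (134 mm across, 20 mm thick) on blue crocks; about 135 mm above the work surface. z is the lid's upright axis. Crocks sit a few mm higher or lower, so height does not tell which is loose, nor does the letter.
- knobtop_a (a point): Centre of the flat top (38 mm across) of the black knob in the middle of lid a; 24 mm above the lid's top face.
- knob_a: The black knob of lid a, fixed to the lid: stem 22 mm across, head 38 mm across, 24 mm tall in all; origin at its foot on the lid's top face.
- lid_a (a joint): How far lid a has gone down as a whole, in m: 0 as found, positive down, negative if pulled up; tipping does not change it. A sound lid is rigid and stays at 0. The loose one, pushed on its knob with more than about 12 N, slides down, levels itself, stops at about 0.006 and stays. Pressed 40 to 60 mm from its centre with 1 to 10 N it only tips (about 0.13 rad), that side dropping 5 to 8 mm, and stays tipped.
- face_b (a point): Centre of the flat top face, under the knob, of one of three identical round white lids (134 mm across, 20 mm thick) on blue crocks; about 135 mm above the work surface. z is the lid's upright axis. Crocks sit a few mm higher or lower, so height does not tell which is loose, nor does the letter.
- knobtop_b (a point): Centre of the flat top (38 mm across) of the black knob in the middle of lid b; 24 mm above the lid's top face.
- knob_b: The black knob of lid b, fixed to the lid: stem 22 mm across, head 38 mm across, 24 mm tall in all; origin at its foot on the lid's top face.
- lid_b (a joint): How far lid b has gone down as a whole, in m: 0 as found, positive down, negative if pulled up; tipping does not change it. A sound lid is rigid and stays at 0. The loose one, pushed on its knob with more than about 12 N, slides down, levels itself, stops at about 0.006 and stays. Pressed 40 to 60 mm from its centre with 1 to 10 N it only tips (about 0.13 rad), that side dropping 5 to 8 mm, and stays tipped.
- face_c (a point): Centre of the flat top face, under the knob, of one of three identical round white lids (134 mm across, 20 mm thick) on blue crocks; about 135 mm above the work surface. z is the lid's upright axis. Crocks sit a few mm higher or lower, so height does not tell which is loose, nor does the letter.
- knobtop_c (a point): Centre of the flat top (38 mm across) of the black knob in the middle of lid c; 24 mm above the lid's top face.
- knob_c: The black knob of lid c, fixed to the lid: stem 22 mm across, head 38 mm across, 24 mm tall in all; origin at its foot on the lid's top face.
- lid_c (a joint): How far lid c has gone down as a whole, in m: 0 as found, positive down, negative if pulled up; tipping does not change it. A sound lid is rigid and stays at 0. The loose one, pushed on its knob with more than about 12 N, slides down, levels itself, stops at about 0.006 and stays. Pressed 40 to 60 mm from its centre with 1 to 10 N it only tips (about 0.13 rad), that side dropping 5 to 8 mm, and stays tipped.
- can: Bystander: closed steel can with red label, 75 mm across, 110 mm tall, loose; origin at the centre of its underside.
- plate: Bystander: white melamine plate, 200 mm across, 20 mm tall, loose; origin at the centre of its underside.
- lifter: Bystander: orange silicone lid lifter, about 180 mm long along its x, 64 mm wide at the +x end, 10 to 14 mm thick, lying loose; origin near its middle on its underside.
- cooker: Steel slow cooker housing for three crocks in a row along its y axis, fixed, 190 x 520 mm, top 100 mm above the work surface; the crock centres lie at y = -165, 0 and +165 mm on it; origin at the centre of its underside. A fixed white can opener, 245 mm tall, stands beyond its far left end.

How it is judged:
On the way, in this order (a step that is already met when the one before it is completed fails the run):
1. the loose lid is rocked: pressed on its rim it tips by more than 0.04 rad while still up (((angle between face_a's own z axis and vertical above 0.04 rad and value of joint lid_a below 0.004 m) or (angle between face_b's own z axis and vertical above 0.04 rad and value of joint lid_b below 0.004 m) or (angle between face_c's own z axis and vertical above 0.04 rad and value of joint lid_c below 0.004 m))), for 0.1 s.
2. that lid is pressed home: down by more than 4.8 mm and level within 0.025 rad (((value of joint lid_a above 0.0048 m and angle between face_a's own z axis and vertical below 0.025 rad) or (value of joint lid_b above 0.0048 m and angle between face_b's own z axis and vertical below 0.025 rad) or (value of joint lid_c above 0.0048 m and angle between face_c's own z axis and vertical below 0.025 rad))), for 0.2 s.
At the end, for the whole second after the job is handed in: The loose lid is down by more than 4.8 mm from where it was found (home is about 6 mm), all three lids are level within 0.025 rad and at rest, none is pulled up, and the can, plate and lid lifter are within 20 mm of where they stood (((value of joint lid_a above 0.0048 m and angle between face_a's own z axis and vertical below 0.025 rad) or (value of joint lid_b above 0.0048 m and angle between face_b's own z axis and vertical below 0.025 rad) or (value of joint lid_c above 0.0048 m and angle between face_c's own z axis and vertical below 0.025 rad)) and angle between each of face_a, face_b, face_c's own z axis and vertical below 0.025 rad and value of joint each of lid_a, lid_b, lid_c above -0.002 m and velocity of joint lid_a between -0.003 and 0.003 m/s and velocity of joint lid_b between -0.003 and 0.003 m/s and velocity of joint lid_c between -0.003 and 0.003 m/s and distance of each of can, plate, lifter from where it was at the start of the episode below 0.02 m); the robot touches nothing.
It fails at once if a lid is lifted or pulled up by more than 8 mm (value of joint any of lid_a, lid_b, lid_c below -0.008 m).
It fails at once if the knob of a lid that does not give (gone down less than 1 mm) is pressed or squeezed with more than 25 N ((contact force between the fingers and knob_a above 25 N and value of joint lid_a below 0.001 m) or (contact force between the fingers and knob_b above 25 N and value of joint lid_b below 0.001 m) or (contact force between the fingers and knob_c above 25 N and value of joint lid_c below 0.001 m)).
It fails at once if the can is moved more than 20 mm or picked up (distance of can from where it was at the start of the episode above 0.02 m).
It fails at once if the plate is moved more than 20 mm or picked up (distance of plate from where it was at the start of the episode above 0.02 m).
It fails at once if the lifter is moved more than 20 mm or picked up (distance of lifter from where it was at the start of the episode above 0.02 m).
It also fails if it takes over 48 s, if anything falls off the work surface, if the arm or the gripper's body presses on something with over 40 N, if the wrist force passes 120 N, or if a joint passes its speed limit or range.

## Working session

There is one attempt and no reset: what is moved stays moved. The work goes in short steps, Python scripts to look and compute and a tool call to move; the robot and the scene stay as the last step left them, time stands still between calls to the robot, and variables do not carry over. Pictures are saved under pics/ and viewed, at most 10 in all, crops included, and the job is handed in when it is done.

Besides the shell and the picture viewer there is one more tool, called after "Emit:" as a command line: name --pt "numbers of a row" for each row, then --argument value for the rest. jog_arm: Moves the arm, as the interface text tells. Its arguments: {"type":"object","properties":{"plan":{"type":"array"},"grip_force":{"type":"number"}},"required":["plan"]}

```bash
mkdir -p pics; cat > h.py <<'E'
import numpy as np, cv2
from cell import get_obs, imaging, workorder
def ray(name,u,v,m=None):
    m=m or imaging.camera_model(name); f=192/np.tan(np.radians(m["fovy"])/2)
    d=np.array([(u-m["cx"])/f,(v-m["cy"])/f]); p=d.copy()
    for _ in range(20): p=d/(1+m["k1"]*(p@p))
    R=np.array(m["R"]); t=np.array(m["t"])
    return -R.T@t, R.T@np.array([*p,1.])
def at_z(name,u,v,z):
    o,d=ray(name,u,v); return o+d*(z-o[2])/d[2]
def proj(name,X):
    m=imaging.camera_model(name); f=192/np.tan(np.radians(m["fovy"])/2)
    c=np.array(m["R"])@X+np.array(m["t"]); p=c[:2]/c[2]; p=p*(1+m["k1"]*(p@p))
    return p*f+[m["cx"],m["cy"]]
def save(name,fn):
    im=imaging.camera(name); cv2.imwrite(fn,im[:,:,::-1]); return im
E
python3 - <<'E'
from h import *
print(get_obs())
for n in("scene","top"):
    save(n,f"pics/{n}0.png"); m=imaging.camera_model(n); print(n,m["fovy"],-np.array(m["R"]).T@m["t"])
E
```

```text
{'t': 0.0, 'joints': array([-1.28650241e+00,  4.94195546e-01,  1.34613296e+00,  5.30579431e-06,
        1.30252541e+00, -9.54789004e-02]), 'joint_velocities': array([-8.38860456e-05, -1.60502573e-04,  4.09329562e-04,  8.05084248e-04,
       -1.93447010e-03,  8.46094304e-05]), 'tau': array([-1.03527145e-03, -8.82152510e+01, -3.83868170e+01, -3.35890827e-04,
        9.99773853e-03, -4.23487745e-05]), 'ee_pos': array([ 0.23160055, -0.58008563,  0.21469197]), 'tcp_rot': array([-3.08389153e+00, -5.92728019e-01,  1.78691019e-04]), 'wrist_force': array([-0.18171388, -0.23106856, -0.1435697 ]), 'ft_torque': array([ 0.03923235, -0.02198922,  0.00259592]), 'grasp_force': 0.0, 'width': 0.08553921545087625}
scene 52.01939039182882 [1.19560549 0.23750124 1.13198016]
top 56.293659044753625 [0.39409861 0.15554809 1.04144976]
```

View pics/top0.png

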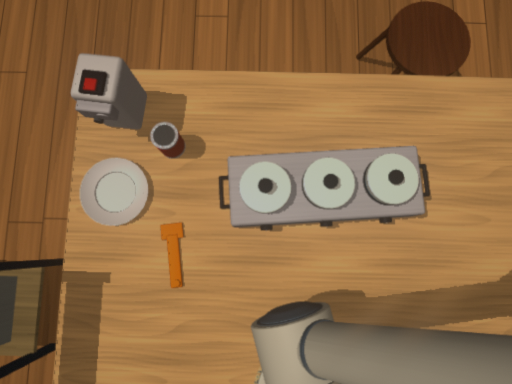

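View pics/scene0.png

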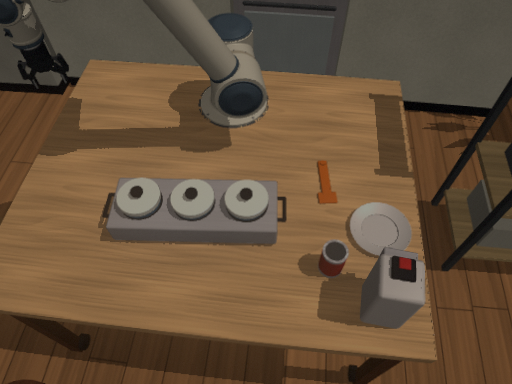

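The top view shows lids at about (265,187), (329,183) and (392,179), with knob tops at (265,186), (331,181) and (396,178). The can is at (167,138), the plate at (115,191) and the lifter at (173,255). In the scene view the knobs are at (246,194), (191,194) and (135,193). All the bystanders lie to the left of the cooker.

```bash
python3 - <<'E'
from h import *
T=cv2.imread("pics/top0.png");S=cv2.imread("pics/scene0.png")
def blob(im,u,v,r=13):
    g=im.max(2); w=g[v-r:v+r,u-r:u+r]; n,l,s,c=cv2.connectedComponentsWithStats((w<70).astype(np.uint8))
    i=1+np.argmax(s[1:,4]); return c[i]+[u-r,v-r],s[i,4]
for a,b in [((265,186),(246,194)),((331,181),(191,194)),((396,178),(135,193))]:
    p,n=blob(T,*a); q,k=blob(S,*b)
    o1,d1=ray("top",*p);o2,d2=ray("scene",*q)
    A=np.array([d1,-d2]).T; s=np.linalg.lstsq(A,o2-o1,rcond=None)[0]
    X=(o1+s[0]*d1+o2+s[1]*d2)/2
    print(p,n,q,k,X.round(4),"gap",np.linalg.norm(A@s-(o2-o1)).round(4), at_z("top",*p,.157)[:2].round(4))
# lid faces by white mask ellipse
for u,v in[(265,187),(329,183),(392,179)]:
    w=T[v-32:v+32,u-32:u+32].min(2); m=(w>165).astype(np.uint8)
    c=max(cv2.findContours(m,0,2)[0],key=cv2.contourArea); e=cv2.fitEllipse(cv2.convexHull(c)); ce=np.array(e[0])+[u-32,v-32]
    print(ce,e[1],at_z("top",*ce,.135)[:2].round(4))
E
```

```text
[265.10869565 185.07971014] 138 [245.64545455 193.68181818] 110 [0.5463 0.1252 0.1538] gap 0.0031 [0.5456 0.1269]
[330.45       180.86428571] 140 [190.62385321 192.93577982] 109 [ 0.5609 -0.0396  0.1525] gap 0.0035 [ 0.5598 -0.0368]
[395.64864865 176.65540541] 148 [136.16071429 191.53571429] 112 [ 0.575  -0.2046  0.1541] gap 0.003 [ 0.5742 -0.2018]
[264.39064217 186.61157036] (48.86677932739258, 49.795806884765625) [0.5453 0.1279]
[328.44346619 182.41023445] (47.76677322387695, 49.604736328125) [ 0.5598 -0.0364]
[391.33045959 178.77064514] (44.10392379760742, 48.9597053527832) [ 0.5729 -0.1992]
```

Emit:
jog_arm --pt "0 0 -7 2.5 3.2 0 0" --pt "0 0 -14 5 6.4 0 0" --pt "0 0 -21 7.5 9.6 0 0" --pt "0 0 -21.8 10 12.8 0 0" --pt "0 0 -21.8 12.5 16 0 0" --pt "0 0 -21.8 15 19.2 0 0" --pt "0 0 -21.8 17.5 22.4 0 0" --pt "0 0 -21.8 20 25.6 0 0" --grip_force 40

```text
t: 0.77
ee_pos: [0.4325, -0.3225, 0.2152]
tcp_rot: [-3.141, 0.001, 0.0]
wrist_force: [0.3, -0.3, 0.4]
width: -0.0003
grasp_force: 0.0
```

Emit:
jog_arm --pt "0 0 0 2.5 3.2 0 0" --pt "0 0 0 5 6.4 0 0" --pt "0 0 0 7.5 9.6 -1 0" --pt "0 0 0 9.2 11.8 -2.5 0" --pt "0 0 0 9.2 11.8 -4 0" --pt "0 0 0 9.2 11.8 -4 0" --pt "0 0 0 9.2 11.8 -4 0" --pt "0 0 0 9.2 11.8 -4 0"

```text
t: 1.43
ee_pos: [0.5235, -0.2072, 0.1759]
tcp_rot: [3.141, -0.002, 0.0]
wrist_force: [0.2, -0.8, 0.9]
width: 0.0001
grasp_force: 0.0
```

```bash
python3 - <<'E'
from h import *
a=save("wrist","pics/w1.png"); b=save("scene","pics/s1.png")
c=np.hstack([cv2.resize(a,None,fx=.78,fy=.78),cv2.resize(b[100:300,60:310],(375,300))[:, :]]) if False else None
o=np.zeros((600,800,3),np.uint8); o[:384,:512]=a; o[384:600,:270]=cv2.resize(b[140:260,80:230],(270,216)); cv2.imwrite("pics/c1.png",o[:,:,::-1])
E
```

```text
(no output)
```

View pics/c1.png

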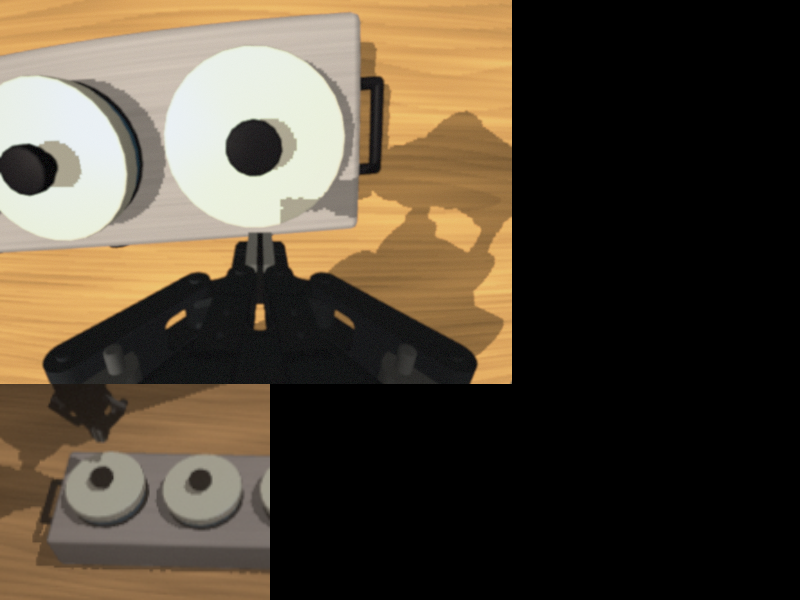

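The wrist view shows the right lid's knob at about (254,148) and its lid centre at about (255,137). The shut fingertips are at (260,236), in line with the knob. I'll check the knob position through the hand-eye calibration.

```bash
cat >> h.py <<'E'
def wmodel(o=None):
    from scipy.spatial.transform import Rotation as Ro
    o=o or get_obs(); m=dict(imaging.camera_model("wrist")); T=np.eye(4); T[:3,:3]=Ro.from_rotvec(o["tcp_rot"]).as_matrix(); T[:3,3]=o["ee_pos"]
    C=np.linalg.inv(T@np.array(m["hand_eye"])); m["R"]=C[:3,:3]; m["t"]=C[:3,3]; return m
def wz(u,v,z,o=None):
    p,d=ray("wrist",u,v,wmodel(o)); return p+d*(z-p[2])/d[2]
E
python3 - <<'E'
from h import *
print(get_obs()["ee_pos"],wz(254,148,.157).round(4),wz(255,137,.135).round(4),"edge",wz(255,228,.135).round(4),"mid knob",wz(27,169,.157).round(4))
E
```

```text
[ 0.52366276 -0.20749097  0.17619408] [ 0.5772 -0.2034  0.157 ] [ 0.5822 -0.2037  0.135 ] edge [ 0.5094 -0.2032  0.135 ] mid knob [ 0.5643 -0.0415  0.157 ]
```

Emit:
jog_arm --pt "0 0 0 0 0.2 -0.8 0" --pt "0 0 0 0 0.2 -1.5 0" --pt "0 0 0 0 0.2 -2.0 0" --pt "0 0 0 0 0.2 -2.2 0" --pt "0 0 0 0 0.2 -2.2 0" --pt "0 0 0 0 0.2 -2.2 0"

```text
t: 2.03
ee_pos: [0.5236, -0.2045, 0.1531]
tcp_rot: [-3.141, 0.001, 0.001]
wrist_force: [-0.0, 1.0, 0.2]
width: 0.0001
grasp_force: 0.0
```

Emit:
jog_arm --pt "0 0 0 0 0 -0.1 0" --pt "0 0 0 0 0 -0.2 0" --pt "0 0 0 0 0 -0.2 0"

```text
t: 2.28
ee_pos: [0.5237, -0.2045, 0.1512]
tcp_rot: [3.142, -0.001, 0.0]
wrist_force: [-0.6, 0.6, -0.3]
width: 0.0003
grasp_force: 0.0
```

Emit:
jog_arm --pt "0 0 0 0 0 -0.1 0" --pt "0 0 0 0 0 -0.1 0" --pt "0 0 0 0 0 -0.1 0"

```text
t: 2.53
ee_pos: [0.5237, -0.2044, 0.1503]
tcp_rot: [-3.142, 0.001, -0.0]
wrist_force: [-0.8, -0.7, 0.6]
width: 0.0002
grasp_force: 0.0
```

Emit:
jog_arm --pt "0 0 0 0 0 -0.1 0" --pt "0 0 0 0 0 -0.1 0" --pt "0 0 0 0 0 -0.1 0"

```text
t: 2.78
ee_pos: [0.5237, -0.2045, 0.1492]
tcp_rot: [-3.142, 0.001, 0.0]
wrist_force: [-0.3, 1.0, 0.9]
width: -0.0001
grasp_force: 0.0
```

Emit:
jog_arm --pt "0 0 0 0 0 -0.1 0" --pt "0 0 0 0 0 -0.1 0" --pt "0 0 0 0 0 -0.1 0"

```text
t: 3.03
ee_pos: [0.5237, -0.2044, 0.1482]
tcp_rot: [-3.142, 0.001, 0.0]
wrist_force: [-0.1, 0.7, 0.4]
width: -0.0002
grasp_force: 0.0
```

Emit:
jog_arm --pt "0 0 0 0 0 -0.1 0" --pt "0 0 0 0 0 -0.1 0" --pt "0 0 0 0 0 -0.1 0"

```text
t: 3.28
ee_pos: [0.5237, -0.2045, 0.1472]
tcp_rot: [-3.142, 0.001, 0.0]
wrist_force: [0.1, -0.3, -0.1]
width: 0.0002
grasp_force: 0.0
```

Emit:
jog_arm --pt "0 0 0 0 0 -0.1 0" --pt "0 0 0 0 0 -0.1 0" --pt "0 0 0 0 0 -0.1 0"

```text
t: 3.53
ee_pos: [0.5236, -0.2044, 0.1462]
tcp_rot: [-3.142, 0.001, 0.0]
wrist_force: [-0.1, 0.0, 0.1]
width: -0.0004
grasp_force: 0.0
```

Emit:
jog_arm --pt "0 0 0 0 0 -0.1 0" --pt "0 0 0 0 0 -0.1 0" --pt "0 0 0 0 0 -0.1 0"

```text
t: 3.78
ee_pos: [0.5237, -0.2045, 0.1452]
tcp_rot: [-3.142, 0.001, 0.0]
wrist_force: [-0.9, -0.7, -0.5]
width: -0.0004
grasp_force: 0.0
```

Emit:
jog_arm --pt "0 0 0 0 0 -0.1 0" --pt "0 0 0 0 0 -0.1 0" --pt "0 0 0 0 0 -0.1 0"

```text
t: 4.03
ee_pos: [0.5237, -0.2044, 0.1442]
tcp_rot: [-3.142, 0.001, 0.0]
wrist_force: [-0.2, 0.2, 0.4]
width: 0.0001
grasp_force: 0.0
```

Emit:
jog_arm --pt "0 0 0 0 0 -0.1 0" --pt "0 0 0 0 0 -0.1 0" --pt "0 0 0 0 0 -0.1 0"

```text
t: 4.28
ee_pos: [0.5237, -0.2044, 0.1432]
tcp_rot: [-3.142, 0.001, 0.0]
wrist_force: [-0.4, -0.5, 0.0]
width: -0.0
grasp_force: 0.0
```

Emit:
jog_arm --pt "0 0 0 0 0 -0.1 0" --pt "0 0 0 0 0 -0.1 0" --pt "0 0 0 0 0 -0.1 0"

```text
t: 4.53
ee_pos: [0.5237, -0.2045, 0.1422]
tcp_rot: [-3.142, 0.001, 0.0]
wrist_force: [-0.6, -0.3, -0.0]
width: 0.0001
grasp_force: 0.0
```

```bash
python3 - <<'E'
from h import *
a=save("wrist","pics/w2.png"); b=save("scene","pics/s2.png")
o=np.zeros((600,800,3),np.uint8); o[:384,:512]=a; o[384:600,:270]=cv2.resize(b[140:260,80:230],(270,216)); o[384:600,280:550]=cv2.resize(cv2.imread("pics/s1.png")[140:260,80:230,::-1],(270,216)); cv2.imwrite("pics/c2.png",o[:,:,::-1])
E
```

```text
(no output)
```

View pics/c2.png

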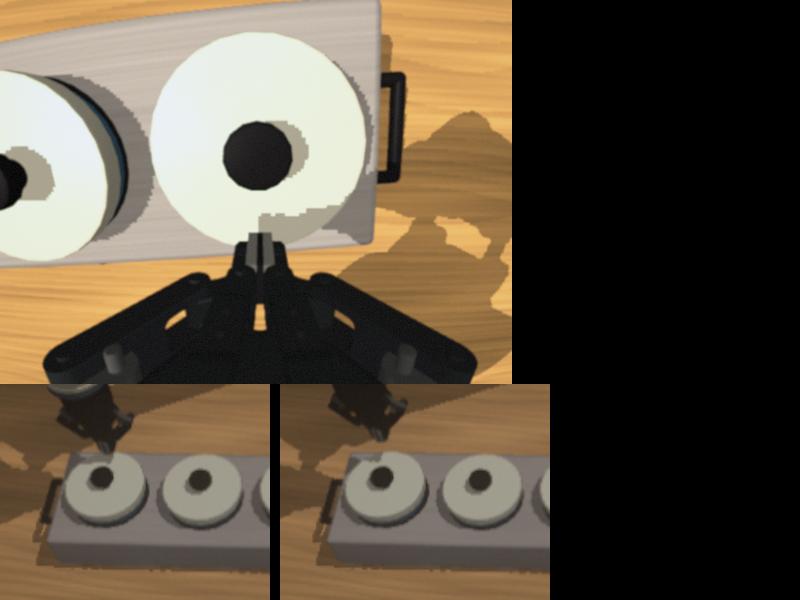

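The fingertips are over the lid's near rim at about (260,235). The lid looks untipped and hasn't been touched yet, so I'll keep going down.

Emit:
jog_arm --pt "0 0 0 0 0 -0.1 0" --pt "0 0 0 0 0 -0.1 0" --pt "0 0 0 0 0 -0.1 0"

```text
t: 4.88
ee_pos: [0.5237, -0.2044, 0.1412]
tcp_rot: [-3.142, 0.001, 0.0]
wrist_force: [0.1, -0.4, -0.1]
width: 0.0
grasp_force: 0.0
```

Emit:
jog_arm --pt "0 0 0 0 0 -0.1 0" --pt "0 0 0 0 0 -0.1 0" --pt "0 0 0 0 0 -0.1 0"

```text
t: 5.13
ee_pos: [0.5237, -0.2044, 0.1402]
tcp_rot: [-3.142, 0.001, 0.0]
wrist_force: [-0.0, -1.3, -0.2]
width: 0.0001
grasp_force: 0.0
```

Emit:
jog_arm --pt "0 0 0 0 0 -0.1 0" --pt "0 0 0 0 0 -0.1 0" --pt "0 0 0 0 0 -0.1 0"

```text
t: 5.38
ee_pos: [0.5237, -0.2044, 0.1392]
tcp_rot: [-3.142, 0.001, 0.0]
wrist_force: [-0.1, 0.7, 1.0]
width: -0.0001
grasp_force: 0.0
```

Emit:
jog_arm --pt "0 0 0 0 0 -0.1 0" --pt "0 0 0 0 0 -0.1 0" --pt "0 0 0 0 0 -0.1 0"

```text
t: 5.63
ee_pos: [0.5237, -0.2044, 0.1382]
tcp_rot: [-3.142, 0.001, 0.0]
wrist_force: [-0.2, -1.0, -0.2]
width: 0.0002
grasp_force: 0.0
```

Emit:
jog_arm --pt "0 0 0 0 0 -0.1 0" --pt "0 0 0 0 0 -0.1 0" --pt "0 0 0 0 0 -0.1 0"

```text
t: 5.88
ee_pos: [0.5237, -0.2045, 0.1372]
tcp_rot: [-3.142, 0.001, 0.0]
wrist_force: [-0.6, 0.1, 0.2]
width: -0.0002
grasp_force: 0.0
```

```bash
python3 - <<'E'
from h import *
a=save("wrist","pics/w3.png"); b=save("scene","pics/s3.png")
o=np.zeros((600,800,3),np.uint8); o[:384,:512]=a; o[384:600,:270]=cv2.resize(b[140:260,80:230],(270,216)); o[384:600,280:550]=cv2.resize(cv2.imread("pics/s1.png")[140:260,80:230,::-1],(270,216)); cv2.imwrite("pics/c3.png",o[:,:,::-1])
E
```

```text
(no output)
```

View pics/c3.png

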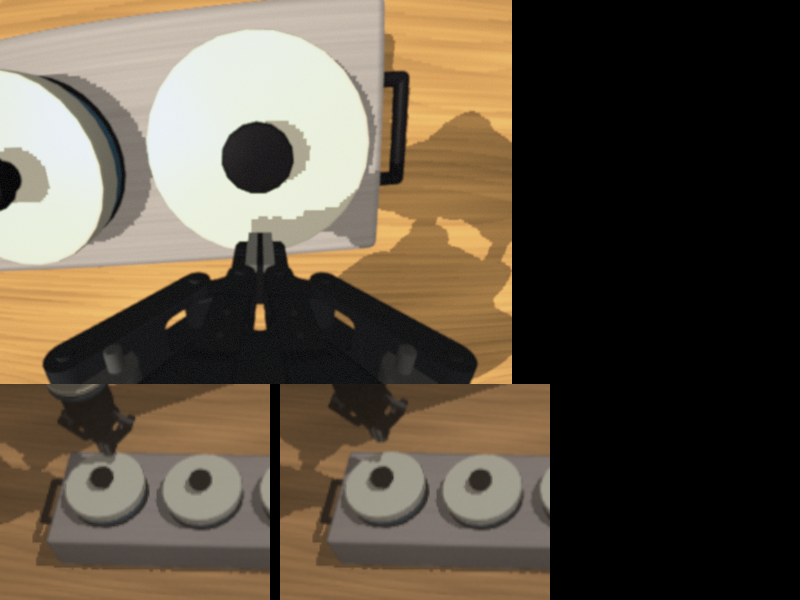

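The wrist view shows the tips at about (260,234), over the near rim. The lid is 220 px wide and the knob 72 px. The lid still looks level, so I'll work out how large the remaining gap is.

```bash
python3 - <<'E'
from h import *
from scipy.spatial.transform import Rotation as Ro
o=get_obs(); m=wmodel(o); print(o["ee_pos"], o["wrist_force"],"cam",(-m["R"].T@m["t"]).round(4))
f=192/np.tan(np.radians(m["fovy"])/2)
def pj(X):
    c=m["R"]@X+m["t"]; p=c[:2]/c[2]; p=p*(1+m["k1"]*(p@p)); return (p*f+[m["cx"],m["cy"]]).round(1)
Rt=Ro.from_rotvec(o["tcp_rot"]).as_matrix()
for d in(-.002,.011,.024):
    print(d,[pj(o["ee_pos"]+Rt@np.array([x,0,d])) for x in(-.011,0,.011)])
im=cv2.imread("pics/w3.png").min(2)
for v in (120,140,150):
    r=np.where(im[v,140:385]>150)[0]+140; print(v,r.min(),r.max())
for z in(.12,.125,.13,.135):
    print(z,(wz(369,140,z)-wz(148,140,z))[:2].round(4), "knob",np.abs(wz(293.5,157,z+.024)-wz(222,157,z+.024))[1].round(4))
E
```

```text
[ 0.52370854 -0.20445988  0.1372782 ] [-0.15896046  0.64640432  0.07937953] cam [ 0.6013 -0.2041  0.2957]
-0.002 [array([260.4, 251. ]), array([260.4, 235.9]), array([260.4, 220.2])]
0.011 [array([260.4, 241.8]), array([260.4, 227.5]), array([260.4, 212.6])]
0.024 [array([260.3, 233.6]), array([260.3, 220.1]), array([260.4, 206. ])]
120 140 377
140 146 377
150 147 376
0.12 [-1.000e-04 -1.446e-01] knob 0.0407
0.125 [-1.000e-04 -1.405e-01] knob 0.0394
0.13 [-1.000e-04 -1.363e-01] knob 0.038
0.135 [-1.000e-04 -1.322e-01] knob 0.0367
```

Emit:
jog_arm --pt "0 0 0 0 0 -0.1 0" --pt "0 0 0 0 0 -0.1 0" --pt "0 0 0 0 0 -0.1 0"

```text
t: 6.23
ee_pos: [0.5237, -0.2044, 0.1362]
tcp_rot: [-3.141, 0.001, 0.0]
wrist_force: [0.1, 0.7, 0.5]
width: 0.0
grasp_force: 0.0
```

Emit:
jog_arm --pt "0 0 0 0 0 -0.1 0" --pt "0 0 0 0 0 -0.1 0" --pt "0 0 0 0 0 -0.1 0"

```text
t: 6.48
ee_pos: [0.5237, -0.2044, 0.1352]
tcp_rot: [-3.142, 0.001, 0.0]
wrist_force: [0.5, -0.0, -0.2]
width: 0.0002
grasp_force: 0.0
```

Emit:
jog_arm --pt "0 0 0 0 0 -0.1 0" --pt "0 0 0 0 0 -0.1 0" --pt "0 0 0 0 0 -0.1 0"

```text
t: 6.73
ee_pos: [0.5237, -0.2045, 0.1342]
tcp_rot: [-3.142, 0.001, 0.0]
wrist_force: [-0.1, -0.5, 0.8]
width: -0.0002
grasp_force: 0.0
```

Emit:
jog_arm --pt "0 0 0 0 0 -0.1 0" --pt "0 0 0 0 0 -0.1 0" --pt "0 0 0 0 0 -0.1 0"

```text
t: 6.98
ee_pos: [0.5237, -0.2044, 0.1332]
tcp_rot: [-3.142, 0.001, 0.0]
wrist_force: [0.6, 0.1, -0.4]
width: -0.0001
grasp_force: 0.0
```

Emit:
jog_arm --pt "0 0 0 0 0 -0.1 0" --pt "0 0 0 0 0 -0.1 0" --pt "0 0 0 0 0 -0.1 0"

```text
t: 7.23
ee_pos: [0.5237, -0.2044, 0.1322]
tcp_rot: [-3.141, 0.001, 0.0]
wrist_force: [0.4, 0.6, 0.4]
width: -0.0002
grasp_force: 0.0
```

```bash
python3 - <<'E'
from h import *
a=save("wrist","pics/w4.png"); b=save("scene","pics/s4.png")
o=np.zeros((600,800,3),np.uint8); o[:384,:512]=a; o[384:600,:270]=cv2.resize(b[140:260,80:230],(270,216)); o[384:600,280:550]=cv2.resize(cv2.imread("pics/s1.png")[140:260,80:230,::-1],(270,216)); o[0:288,520:800]=cv2.resize(a[190:262,225:295],(280,288)); cv2.imwrite("pics/c4.png",o[:,:,::-1])
E
```

```text
(no output)
```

View pics/c4.png

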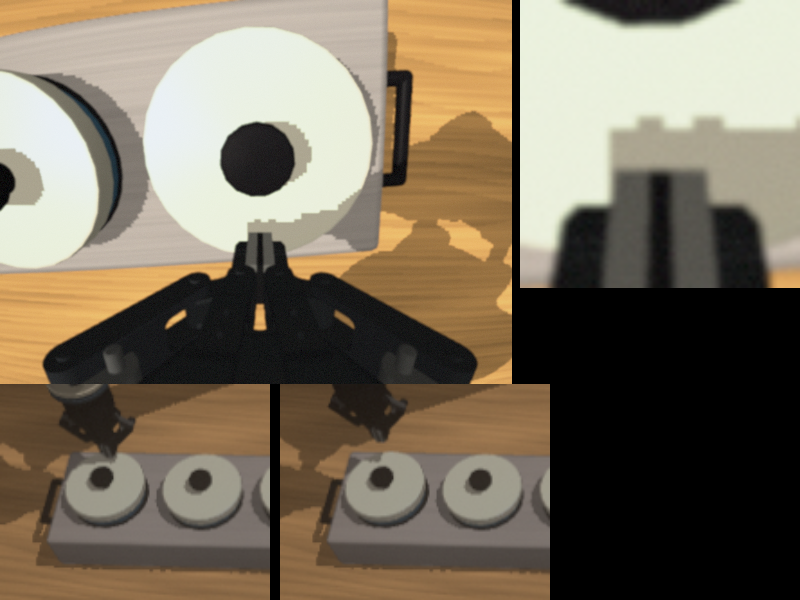

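The tips are at (260,232) and the edge of their shadow on the lid is at row 222, so a gap remains, roughly 8 mm. I'll keep going down in small steps.

Emit:
jog_arm --pt "0 0 0 0 0 -0.1 0" --pt "0 0 0 0 0 -0.2 0" --pt "0 0 0 0 0 -0.2 0"

```text
t: 7.58
ee_pos: [0.5236, -0.2044, 0.1301]
tcp_rot: [-3.141, 0.001, 0.0]
wrist_force: [-0.7, 0.1, -1.1]
width: 0.0001
grasp_force: 0.0
```

Emit:
jog_arm --pt "0 0 0 0 0 -0.1 0" --pt "0 0 0 0 0 -0.1 0" --pt "0 0 0 0 0 -0.1 0"

```text
t: 7.83
ee_pos: [0.5237, -0.2045, 0.1292]
tcp_rot: [-3.142, 0.001, 0.0]
wrist_force: [-0.8, -1.3, 0.2]
width: -0.0
grasp_force: 0.0
```

Emit:
jog_arm --pt "0 0 0 0 0 -0.1 0" --pt "0 0 0 0 0 -0.1 0" --pt "0 0 0 0 0 -0.1 0"

```text
t: 8.08
ee_pos: [0.5237, -0.2045, 0.1282]
tcp_rot: [-3.142, 0.001, 0.0]
wrist_force: [0.6, 0.1, 0.2]
width: 0.0001
grasp_force: 0.0
```

```bash
python3 - <<'E'
from h import *
save("wrist","pics/w5.png")
for n in (2,3,4,5):
    im=cv2.imread(f"pics/w{n}.png").min(2); print(n,[int(x) for x in im[200:240:2,253]])
    w=im[100:200,215:305]; k,l,s,c=cv2.connectedComponentsWithStats((w<60).astype(np.uint8)); i=1+np.argmax(s[1:,4]); print("  knob",c[i]+[215,100],s[i,2:4])
E
```

```text
2 [223, 221, 221, 222, 222, 221, 220, 221, 220, 223, 221, 222, 221, 222, 221, 222, 162, 80, 78, 77]
  knob [257.50251116 155.7452567 ] [68 68]
3 [223, 221, 222, 222, 221, 219, 219, 220, 221, 208, 146, 144, 145, 143, 143, 144, 110, 78, 80, 79]
  knob [257.35315597 157.30803339] [70 70]
4 [223, 222, 222, 223, 222, 221, 221, 221, 221, 219, 208, 165, 143, 145, 145, 144, 112, 76, 76, 77]
  knob [257.35884354 158.90354713] [72 72]
5 [215, 222, 221, 221, 222, 222, 222, 220, 221, 221, 221, 169, 144, 143, 146, 144, 112, 79, 80, 79]
  knob [257.20100733 160.34798535] [75 75]
```

Emit:
jog_arm --pt "0 0 0 0 0 -0.1 0" --pt "0 0 0 0 0 -0.1 0" --pt "0 0 0 0 0 -0.1 0"

```text
t: 8.38
ee_pos: [0.5237, -0.2045, 0.1272]
tcp_rot: [-3.142, 0.001, 0.0]
wrist_force: [0.4, 0.1, -0.3]
width: 0.0002
grasp_force: 0.0
```

Emit:
jog_arm --pt "0 0 0 0 0 -0.1 0" --pt "0 0 0 0 0 -0.1 0" --pt "0 0 0 0 0 -0.1 0"

```text
t: 8.63
ee_pos: [0.5237, -0.2044, 0.1262]
tcp_rot: [-3.142, 0.001, 0.0]
wrist_force: [0.1, -1.0, 0.9]
width: -0.0001
grasp_force: 0.0
```

Emit:
jog_arm --pt "0 0 0 0 0 -0.1 0" --pt "0 0 0 0 0 -0.2 0" --pt "0 0 0 0 0 -0.2 0"

```text
t: 8.88
ee_pos: [0.5236, -0.2044, 0.1241]
tcp_rot: [-3.141, 0.001, 0.0]
wrist_force: [-0.4, -0.9, 0.2]
width: -0.0
grasp_force: 0.0
```

Emit:
jog_arm --pt "0 0 0 0 0 -0.1 0" --pt "0 0 0 0 0 -0.1 0" --pt "0 0 0 0 0 -0.1 0"

```text
t: 9.13
ee_pos: [0.5237, -0.2044, 0.1232]
tcp_rot: [-3.142, 0.001, 0.0]
wrist_force: [-0.4, -0.1, -0.7]
width: 0.0002
grasp_force: 0.0
```

Emit:
jog_arm --pt "0 0 0 0 0 -0.1 0" --pt "0 0 0 0 0 -0.1 0" --pt "0 0 0 0 0 -0.1 0"

```text
t: 9.38
ee_pos: [0.5237, -0.2045, 0.1222]
tcp_rot: [-3.142, 0.001, 0.0]
wrist_force: [-0.3, -0.0, -0.4]
width: 0.0003
grasp_force: 0.0
```

```bash
python3 - <<'E'
from h import *
save("wrist","pics/w6.png")
for n in (5,6):
    im=cv2.imread(f"pics/w{n}.png").min(2); print(n,[int(x) for x in im[200:240:2,253]])
    w=im[100:200,215:305]; k,l,s,c=cv2.connectedComponentsWithStats((w<60).astype(np.uint8)); i=1+np.argmax(s[1:,4]); print("  knob",c[i]+[215,100],s[i,2:4])
E
```

```text
5 [215, 222, 221, 221, 222, 222, 222, 220, 221, 221, 221, 169, 144, 143, 146, 144, 112, 79, 80, 79]
  knob [257.20100733 160.34798535] [75 75]
6 [19, 105, 210, 222, 221, 222, 222, 220, 221, 221, 221, 222, 221, 184, 162, 146, 110, 79, 78, 74]
  knob [257.1226118  162.33214361] [79 76]
```

Emit:
jog_arm --pt "0 0 0 0 0 -0.1 0" --pt "0 0 0 0 0 -0.2 0" --pt "0 0 0 0 0 -0.2 0"

```text
t: 9.68
ee_pos: [0.5237, -0.2045, 0.1201]
tcp_rot: [-3.142, 0.001, 0.0]
wrist_force: [0.2, -0.5, -0.0]
width: 0.0001
grasp_force: 0.2
```

Emit:
jog_arm --pt "0 0 0 0 0 -0.1 0" --pt "0 0 0 0 0 -0.1 0" --pt "0 0 0 0 0 -0.1 0"

```text
t: 9.93
ee_pos: [0.5237, -0.2044, 0.1192]
tcp_rot: [-3.142, 0.001, 0.0]
wrist_force: [-1.0, -0.7, 0.2]
width: 0.0003
grasp_force: 0.0
```

Emit:
jog_arm --pt "0 0 0 0 0 -0.1 0" --pt "0 0 0 0 0 -0.1 0" --pt "0 0 0 0 0 -0.1 0"

```text
t: 10.18
ee_pos: [0.5237, -0.2045, 0.1182]
tcp_rot: [-3.142, 0.001, 0.0]
wrist_force: [-0.2, -0.5, -0.0]
width: -0.0002
grasp_force: 0.1
```

```bash
python3 - <<'E'
from h import *
a=save("wrist","pics/w7.png");b=save("scene","pics/s7.png")
for n in (6,7):
    im=cv2.imread(f"pics/w{n}.png").min(2); print(n,[int(x) for x in im[200:240:2,253]])
o=np.zeros((600,800,3),np.uint8); o[:384,:512]=a; o[384:600,:270]=cv2.resize(b[140:260,80:230],(270,216)); o[0:288,520:800]=cv2.resize(a[190:262,225:295],(280,288)); cv2.imwrite("pics/c7.png",o[:,:,::-1])
E
```

```text
6 [19, 105, 210, 222, 221, 222, 222, 220, 221, 221, 221, 222, 221, 184, 162, 146, 110, 79, 78, 74]
7 [23, 21, 26, 24, 79, 200, 218, 217, 218, 218, 219, 219, 219, 220, 203, 160, 109, 78, 76, 78]
```

View pics/c7.png

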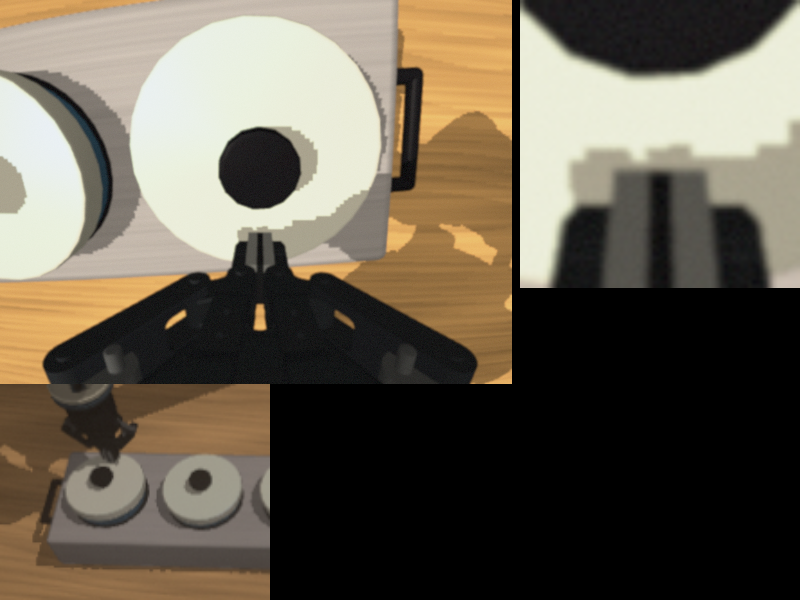

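In the scene crop a blue strip of crock has appeared under the right lid's far edge, and the lid's brightness has dropped from 222 to 218. That suggests the lid is tipping with almost no force. I'll check this with numbers.

```bash
python3 - <<'E'
from h import *
def blob(im,u,v,r=13):
    w=im.max(2)[v-r:v+r,u-r:u+r]; n,l,s,c=cv2.connectedComponentsWithStats((w<70).astype(np.uint8)); i=1+np.argmax(s[1:,4]); return (c[i]+[u-r,v-r]).round(2)
for n in (0,2,4,7):
    im=cv2.imread("pics/scene0.png" if n==0 else f"pics/s{n}.png")
    hsv=cv2.cvtColor(im,cv2.COLOR_BGR2HSV); bl=cv2.inRange(hsv,(95,90,20),(130,255,255))
    print(n,blob(im,136,192),blob(im,191,193),"blue px R",(bl[180:225,112:164]>0).sum(),"M",(bl[180:225,168:216]>0).sum())
# predicted vs seen knob centre in wrist, level knob at same world spot
from scipy.spatial.transform import Rotation as Ro
o=get_obs()
for n,z in((2,.1422),(3,.1372),(4,.1322),(5,.1282),(6,.1222),(7,.1182)):
    im=cv2.imread(f"pics/w{n}.png").max(2); w=im[100:225,205:315]; k,l,s,c=cv2.connectedComponentsWithStats((w<60).astype(np.uint8)); i=1+np.argmax(s[1:,4])
    oo=dict(o); oo["ee_pos"]=np.array([.5237,-.2044,z]); p=c[i]+[205,100]; print(n,z,wz(*p,.155,oo).round(4),s[i])
E
```

```text
0 [136.16 191.54] [190.62 192.94] blue px R 0 M 0
2 [136.07 191.6 ] [190.62 193.03] blue px R 0 M 0
4 [136.08 191.61] [190.62 193.03] blue px R 0 M 0
7 [135.98 191.21] [190.59 192.98] blue px R 0 M 0
2 0.1422 [ 0.5773 -0.2027  0.155 ] [  19   22   68   68 3562]
3 0.1372 [ 0.5773 -0.2028  0.155 ] [  18   23   70   69 3805]
4 0.1322 [ 0.5773 -0.2027  0.155 ] [  17   23   72   72 4088]
5 0.1282 [ 0.5773 -0.2027  0.155 ] [  15   23   75   75 4347]
6 0.1222 [ 0.5773 -0.2027  0.155 ] [  13   24   79   78 4768]
7 0.1182 [ 0.5757 -0.2038  0.155 ] [  15   28   80   80 5026]
```

The right lid's knob had stayed put, then shifted (-1.6, -1.1) mm in the last 4 mm of descent. So the right lid is tipping, and it is the loose one. I'll press a little farther to tip it clearly.

Emit:
jog_arm --pt "0 0 0 0 0 -0.1 0" --pt "0 0 0 0 0 -0.1 0" --pt "0 0 0 0 0 -0.1 0"

```text
t: 10.53
ee_pos: [0.5237, -0.2044, 0.1172]
tcp_rot: [-3.142, 0.001, 0.0]
wrist_force: [-1.0, -0.9, 0.5]
width: -0.0003
grasp_force: 0.1
```

Emit:
jog_arm --pt "0 0 0 0 0 -0.1 0" --pt "0 0 0 0 0 -0.1 0" --pt "0 0 0 0 0 -0.1 0"

```text
t: 10.78
ee_pos: [0.5237, -0.2044, 0.1162]
tcp_rot: [-3.142, 0.001, 0.0]
wrist_force: [0.1, -0.1, -0.5]
width: -0.0
grasp_force: 0.2
```

Emit:
jog_arm --pt "0 0 0 0 0 -0.1 0" --pt "0 0 0 0 0 -0.1 0" --pt "0 0 0 0 0 -0.1 0"

```text
t: 11.03
ee_pos: [0.5237, -0.2044, 0.1153]
tcp_rot: [-3.141, 0.001, -0.0]
wrist_force: [-0.8, 2.2, 2.6]
width: 0.0002
grasp_force: 1.3
```

```bash
python3 - <<'E'
from h import *
o=get_obs(); a=save("wrist","pics/w8.png"); b=save("scene","pics/s8.png")
w=a.max(2)[100:230,205:315]; k,l,s,c=cv2.connectedComponentsWithStats((w<60).astype(np.uint8)); i=1+np.argmax(s[1:,4]); print(o["ee_pos"],o["wrist_force"],wz(*(c[i]+[205,100]),.155,o).round(4),s[i],a.min(2)[100,258])
E
```

```text
[ 0.5237222  -0.2043671   0.11530395] [-0.82549136  2.18246064  2.61635201] [ 0.5744 -0.2035  0.155 ] [  14   31   81   82 5180] 220
```

Force rose to 2.6 N after about 5.5 mm of drop. The knob top has shifted 2.9 mm over 24 mm, so the lid has tipped about 0.12 rad. Now I'll rise and go over the knob.

Emit:
jog_arm --pt "0 0 0 0 0 2.0 0" --pt "0 0 0 0 0 4.6 0" --pt "0 0 0 0 0 4.6 0" --pt "0 0 0 2.6 0.1 4.6 0" --pt "0 0 0 5.2 0.1 4.6 0" --pt "0 0 0 5.2 0.1 4.6 0" --pt "0 0 0 5.2 0.1 4.0 0" --pt "0 0 0 5.2 0.1 4.0 0"

```text
t: 11.8
ee_pos: [0.5748, -0.2031, 0.1538]
tcp_rot: [-3.141, 0.001, 0.003]
wrist_force: [-0.2, 0.5, -1.0]
width: 0.0
grasp_force: 0.0
```

Emit:
jog_arm --pt "0 0 0 0 0 -0.3 0" --pt "0 0 0 0 0 -0.5 0" --pt "0 0 0 0 0 -0.5 0" --pt "0 0 0 0 0 -0.5 0"

```text
t: 12.13
ee_pos: [0.5753, -0.2035, 0.1502]
tcp_rot: [-3.141, 0.001, 0.001]
wrist_force: [-0.3, -0.7, -0.2]
width: 0.0
grasp_force: 0.0
```

Emit:
jog_arm --pt "0 0 0 0 0 -0.1 0" --pt "0 0 0 0 0 -0.1 0" --pt "0 0 0 0 0 -0.1 0"

```text
t: 12.38
ee_pos: [0.5757, -0.2035, 0.1494]
tcp_rot: [3.142, -0.001, 0.0]
wrist_force: [0.7, -0.0, 0.3]
width: 0.0001
grasp_force: 0.0
```

Emit:
jog_arm --pt "0 0 0 0 0 -0.1 0" --pt "0 0 0 0 0 -0.2 0" --pt "0 0 0 0 0 -0.2 0"

```text
t: 12.63
ee_pos: [0.5756, -0.2034, 0.1471]
tcp_rot: [-3.141, 0.001, 0.0]
wrist_force: [0.1, -0.2, 0.4]
width: 0.0001
grasp_force: 0.0
```

Emit:
jog_arm --pt "0 0 0 0 0 -0.1 0" --pt "0 0 0 0 0 -0.1 0" --pt "0 0 0 0 0 -0.1 0"

```text
t: 12.88
ee_pos: [0.576, -0.2035, 0.1465]
tcp_rot: [3.141, -0.001, 0.001]
wrist_force: [0.7, 0.4, 4.1]
width: 0.0001
grasp_force: 1.7
```

Emit:
jog_arm --pt "0 0 0 0 0 -0.1 0" --pt "0 0 0 0 0 -0.1 0" --pt "0 0 0 0 0 -0.1 0"

```text
t: 13.13
ee_pos: [0.5763, -0.2036, 0.1458]
tcp_rot: [3.141, -0.001, 0.002]
wrist_force: [0.5, 0.7, 7.5]
width: 0.0003
grasp_force: 3.3
```

Emit:
jog_arm --pt "0 0 0 0 0 -0.1 0" --pt "0 0 0 0 0 -0.1 0"

```text
t: 13.3
ee_pos: [0.5766, -0.2036, 0.145]
tcp_rot: [3.141, -0.001, 0.003]
wrist_force: [1.8, 1.8, 9.3]
width: 0.0001
grasp_force: 4.2
```

Emit:
jog_arm --pt "0 0 0 0 0 -0.1 0" --pt "0 0 0 0 0 -0.1 0"

```text
t: 13.47
ee_pos: [0.577, -0.2036, 0.1442]
tcp_rot: [3.141, -0.001, 0.005]
wrist_force: [3.3, 2.3, 9.8]
width: -0.0001
grasp_force: 4.7
```

Emit:
jog_arm --pt "0 0 0 0 0 -0.1 0" --pt "0 0 0 0 0 -0.1 0"

```text
t: 13.63
ee_pos: [0.5774, -0.2036, 0.1434]
tcp_rot: [3.141, -0.001, 0.006]
wrist_force: [4.5, 3.8, 11.6]
width: 0.0005
grasp_force: 5.2
```

Emit:
jog_arm --pt "0 0 0 0 0 -0.1 0" --pt "0 0 0 0 0 -0.2 0" --pt "0 0 0 0 0 -0.2 0"

```text
t: 13.88
ee_pos: [0.5782, -0.2035, 0.1417]
tcp_rot: [3.141, -0.001, 0.008]
wrist_force: [5.8, 3.2, 13.5]
width: -0.0
grasp_force: 6.1
```

Emit:
jog_arm --pt "0 0 0 0 0 -0.1 0" --pt "0 0 0 0 0 -0.2 0" --pt "0 0 0 0 0 -0.2 0"

```text
t: 14.13
ee_pos: [0.5786, -0.2034, 0.14]
tcp_rot: [3.141, -0.001, 0.01]
wrist_force: [9.5, 6.8, 15.9]
width: -0.0
grasp_force: 7.7
```

```bash
python3 - <<'E'
from h import *
o=get_obs(); print(o["ee_pos"],o["wrist_force"]); a=save("wrist","pics/w9.png"); b=save("scene","pics/s9.png")
c=np.zeros((600,800,3),np.uint8); c[:384,:512]=a; c[384:600,:270]=cv2.resize(b[140:260,80:230],(270,216)); cv2.imwrite("pics/c9.png",c[:,:,::-1])
E
```

```text
[ 0.57862817 -0.20339883  0.14003311] [ 9.53472215  6.84247042 15.94192597]
```

View pics/c9.png

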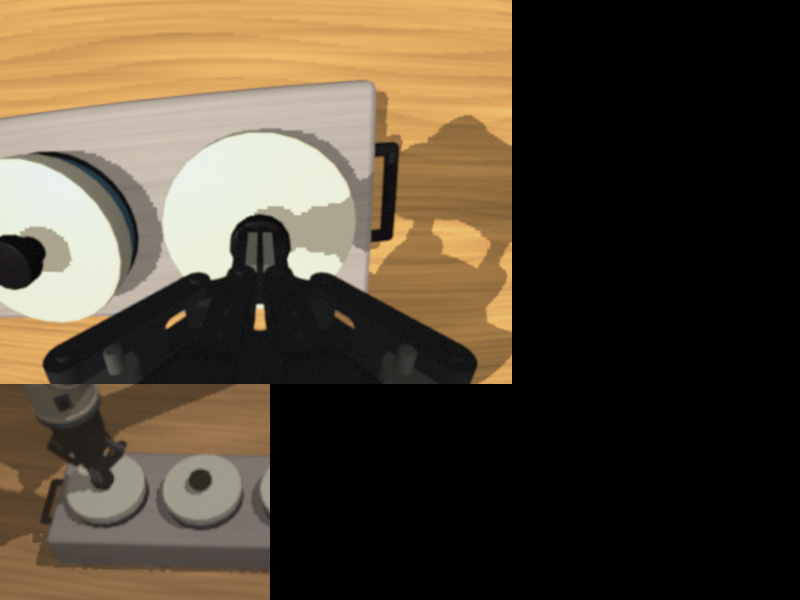

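The tips are centred on the right knob at (260,240) and the lid looks level, with no blue showing. It has given about 6–7 mm, so I'll press on to find the stop.

Emit:
jog_arm --pt "0 0 0 -0.1 0 -0.1 0" --pt "0 0 0 -0.1 0 -0.1 0" --pt "0 0 0 -0.1 0 -0.1 0"

```text
t: 14.48
ee_pos: [0.5782, -0.2036, 0.1395]
tcp_rot: [3.14, -0.001, 0.012]
wrist_force: [10.7, 7.5, 18.1]
width: -0.0001
grasp_force: 9.2
```

Emit:
jog_arm --pt "0 0 0 0 0 -0.1 0" --pt "0 0 0 0 0 -0.1 0" --pt "0 0 0 0 0 -0.1 0"

```text
t: 14.73
ee_pos: [0.5784, -0.2036, 0.1392]
tcp_rot: [3.14, -0.001, 0.013]
wrist_force: [10.0, 9.6, 28.5]
width: 0.0002
grasp_force: 14.4
```

Emit:
jog_arm --pt "0 0 0 0 0 -0.1 0" --pt "0 0 0 0 0 -0.1 0" --pt "0 0 0 0 0 -0.1 0"

```text
t: 14.98
ee_pos: [0.5785, -0.2036, 0.1391]
tcp_rot: [3.14, -0.001, 0.014]
wrist_force: [4.9, 11.8, 41.3]
width: 0.0001
grasp_force: 20.8
```

Hard stop at TCP z = 0.139: the force climbs to 41 N with no further motion. I'll retract and check.

Emit:
jog_arm --pt "0 0 0 0 0 0.5 0" --pt "0 0 0 0 0 2.5 0" --pt "0 0 0 0 0 5 0" --pt "0 0 0 0 0 8 0" --pt "0 0 0 0 0 8 0" --pt "0 0 0 -4 -4 8 0" --pt "0 0 0 -8 -8 8 0" --pt "0 0 0 -8 -8 8 0"

```text
t: 15.65
ee_pos: [0.4929, -0.2847, 0.2151]
tcp_rot: [3.141, 0.0, -0.001]
wrist_force: [-0.2, -1.0, -0.1]
width: 0.0002
grasp_force: 0.0
```

Emit:
jog_arm --pt "0 0 0 -3 -4 0 0" --pt "0 0 0 -6 -8 0 0" --pt "0 0 0 -9 -12 0 0" --pt "0 0 0 -12 -16 0 0" --pt "0 0 0 -12 -16 0 0" --pt "0 0 0 -12 -16 0 0"

```text
t: 16.15
ee_pos: [0.3712, -0.448, 0.215]
tcp_rot: [3.14, -0.007, -0.001]
wrist_force: [-0.7, 0.2, -0.0]
width: -0.0
grasp_force: 0.0
```

```bash
python3 - <<'E'
from h import *
o=get_obs(); print(o["t"],o["ee_pos"],o["wrist_force"])
T=save("top","pics/tE.png"); S=save("scene","pics/sE.png")
T0=cv2.imread("pics/top0.png")[:,:,::-1]; S0=cv2.imread("pics/scene0.png")[:,:,::-1]
def blob(im,u,v,r=13):
    w=im.max(2)[v-r:v+r,u-r:u+r]; n,l,s,c=cv2.connectedComponentsWithStats((w<70).astype(np.uint8)); i=1+np.argmax(s[1:,4]); return c[i]+[u-r,v-r]
for t,s in((T0,S0),(T,S)):
  for a,b in [((265,186),(246,194)),((331,181),(191,194)),((396,178),(135,193))]:
    o1,d1=ray("top",*blob(t,*a));o2,d2=ray("scene",*blob(s,*b)); A=np.array([d1,-d2]).T; k=np.linalg.lstsq(A,o2-o1,rcond=None)[0]
    print(((o1+k[0]*d1+o2+k[1]*d2)/2).round(4))
c=np.zeros((600,800,3),np.uint8); c[:384,:512]=T; c[384:600,:440]=cv2.resize(S[165:245,100:300],(440,216))[:216]; cv2.imwrite("pics/cE.png",c[:,:,::-1])
print("bystanders changed px",(np.abs(T0[70:300,70:195].astype(int)-T[70:300,70:195]).max(2)>40).sum())
E
```

```text
16.15 [ 0.37122008 -0.44802034  0.21504912] [-0.74503541  0.18313563 -0.04735074]
[0.5463 0.1252 0.1538]
[ 0.5609 -0.0396  0.1525]
[ 0.575  -0.2046  0.1541]
[0.5464 0.1251 0.1539]
[ 0.5609 -0.0396  0.1525]
[ 0.5754 -0.2047  0.1476]
bystanders changed px 0
```

View pics/cE.png

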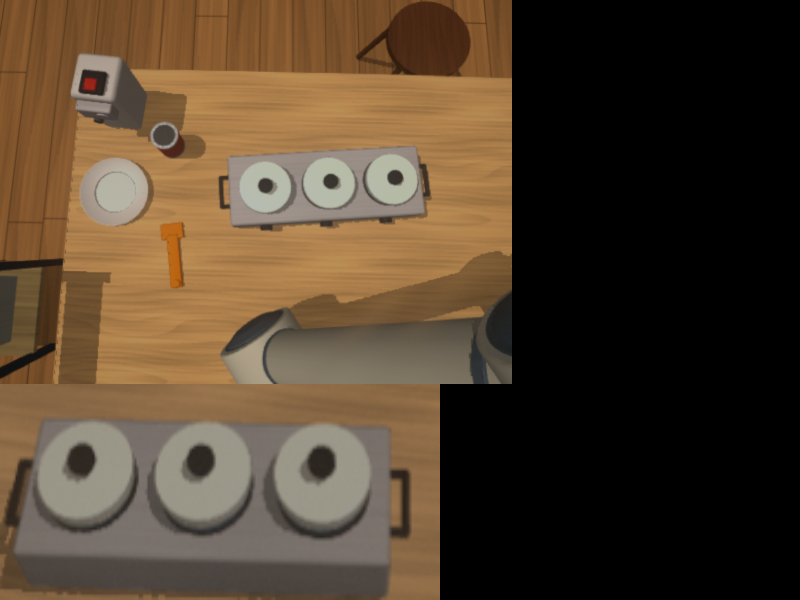

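The right knob, at (396,178), is 6.5 mm lower and hasn't shifted sideways, so that lid is home and level. The other two lids and the bystanders are unchanged, and the arm is clear.

```bash
python3 -c "
from h import *
print(workorder.finish_job())"
```

```text
the job is handed in; nothing more can be done
None
```

The loose lid was the one on the right (nearest the arm's start): I rocked it at the rim and pressed it home (its knob is about 6.5 mm lower and level), never touched the other two lids or the can, plate and lifter, and handed the job in with the arm clear at about 16 s; no verdict was returned.

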